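# Hold a ring in the blow-off box through its guard window

### The job

Push the loose exhaust sleeve fully down onto the round port on top of the blow-off box and let go of it. Then take the ring clamp out of its wooden stand, pass it jaws down through the narrow window in the top of the box until the ring in its jaws is level with the air nozzle inside, and finish while still holding it there, upright and still, gripped by the robot and not standing on the floor of the box. Leave the other things on the bench where they are.

Things in the scene. Friction and masses are not known exactly. Their poses are not given: they have to be found in the camera images.
- sleeve_center (a point): The loose exhaust sleeve: a plain grey plastic tube open at both ends, standing upright on the bench, outside diameter 50, bore 38, height 65 mm, 0.08 to 0.16 kg. This point is on its axis, half-way up (32.5 mm above its lower rim); z is along the tube. It shares three places on the bench with the jar and the steel block.
- port (a point): Exhaust port of the blow-off box: a fixed upright solid-looking steel spigot on the box's top plate, diameter 35, 32 mm high, the top 8 mm tapering to diameter 27. This point is on its axis at its foot, at the top face of the plate (120 mm above the bench). The pushed-home sleeve stands on the plate, its centre 32.5 mm above this point. z up; x and y are the box's axes.
- window (a point): Guard window of the blow-off box: a rectangular slot through the 10 mm thick top plate, 18 mm along this point's x and 32 mm along its y (2 mm more than the clamp each way), with a small bevel. This point is its centre at the plate's top face. The box is fixed to the bench: grey, 140 (x) by 270 (y) by 120 mm high, with a clear pane on its +x side; its yaw varies. The port lies 135 mm from the window along -y. z up.
- jet (a point): Point inside the blow-off box straight below the window's centre, 70 mm below the plate's top face, at the height of the brass air nozzle (which ends 20 mm from it on the -x side): where the ring's centre is to be held. The box's inner floor is 42 mm below this point. Same axes as the window.
- clamp_center (a point): The ring clamp: a loose upright wooden hand clamp, jaws down, standing in the middle slot of the wooden stand. Overall 138 mm long; its upper 98 mm is a plain bar 16 mm thick (this point's x) by 30 mm wide (its y); below it the jaws taper over 26 mm to 10 by 22 mm, and a signet ring fixed in them makes the lowest 14 mm. This point is on its axis, half-way up (69 mm from either end); z points from the ring to the top end. 0.08 to 0.15 kg. A half turn about z looks the same.
- clamp: The same clamp; its origin is the lowest point, under the ring, on its axis; axes as clamp_center.
- ring (a point): Centre of the signet ring in the clamp's jaws, on the clamp's axis, 10 mm above the clamp's lowest point (59 mm below clamp_center); moves rigidly with the clamp.
- stand: Fixed wooden tool stand, 90 (x) by 200 (y) mm, its plate's top 67 mm above the bench; the clamp stands on its 8 mm base board through a slot 19 by 33 mm in the middle of the plate, and projects 79 mm above the plate. A steel mandrel (45 mm above the plate) and a pin vise (46 mm) are fixed in it 72 mm to the +y and -y side of the clamp. Origin under its middle, on the bench; z up.
- jar: Bystander: amber glass jar with steel lid, diameter 56, height 62 mm; origin under its centre.
- block: Bystander: solid round steel block, diameter 62, height 34 mm; origin under its centre.
- driver: Bystander: screwdriver lying at the right, about 170 mm long.
- sleeve: The same sleeve; its origin is the centre of its lower rim.
There are look-alikes about, which are no part of the job. Of the things that look like the clamp, the middle-sized one is meant.

How it is judged:
By the outcome, as a careful person would: the job done as asked, in the order asked, and still so for the second after the job is handed in, while the arm keeps its last pose, push and grip.
It also fails if it takes over 66 s, if anything falls off the work surface, if the arm or the gripper's body presses on something with over 40 N, if the wrist force passes 120 N, or if a joint passes its speed limit or range.

### The arm

A 7-joint arm with a two-finger parallel gripper is mounted at the origin on the work surface. World frame = base frame: x ahead of the robot, y to its left, z up, the work surface at z = 0. Lengths are in m, angles in rad, forces in N, time in s.
With the tool pointing down it reaches from about 0.4 to 0.75 m from the base axis. Payload 19.5 kg.
Tool frame: the origin (TCP) lies midway between the tips of the shut fingers; the grasp point (between the pads) lies 19 mm behind it; z points along the fingers, y is the line along which they close (so a half turn about z gives the same grasp; the last joint's range is limited). The gripper opens to 85 mm and grips with 20 to 120 N. Pads are 22 mm wide; open, the fingers measure 114 mm over their backs; the gripper's body (76 mm by 85 mm) begins 54 mm behind the grasp point. The pads swing forward as they close: fully open they stand 13 mm farther back than shut.
Start: joints at [-1.324, 0.707, -0.028, 1.485, 0.022, 0.951, -0.075], TCP at [0.164, 0.551, 0.203] pointing down, gripper open.
Joint ranges: [-2.71, 2.71], [-0.32, 2.16], [-1.57, 1.52], [0, 2.45], [-1.46, 4.6], [0, 2.02], [-2.83, 2.83]. Speed limits (rad/s): [1.89, 1.89, 2.57, 2.57, 3.01, 3.01, 3.01].

### API

Orientations are given as a rotation vector (axis times angle).
In Python, from cell import robot, viewer, job gives the robot as it stands.
- The arm moves only by the tool play_rows, never from a script. Its argument "commands" is a list of rows, each a list of 4 numbers: the shift along the tool's x, y, z in mm, then the turn about the tool's z in degrees. A call has 1 to 20 rows; each row shifts and turns the commanded pose from where the row before left it, along the tool's axes as they then stand; what a row does not reach is not made up. A row lasts 1/12 s, in which the tool goes at most 41.7 mm and 7.16 degrees, less where a joint would pass 70% of its speed; a pose out of reach is approached as far as the arm can. A call is refused whole if a number of a shift passes 41.7 or a number of a turn 7.16, either way. A call with a gripper value outside its range is refused whole. "hand" is the finger opening in mm, from 0 to 85.4, set as the call begins (left out, the last holds). The fingers move at their own pace and stop on an object; "force" is the grip in N (left out, the last holds). Time passes only in rows, so rows that do not move let the fingers close. It gives the time, the measured TCP pose, the force, the opening and the grip force at its end, in the units of the state.
- robot.get_state(): the state, without advancing time (a new reading comes with each control period).
- viewer.capture(name): name is "scene" or "top" or "wrist"; returns a dict with "image" (420x560x3 uint8, blue, green, red), "fx", "fy", "cx", "cy" (pixels), "R" (3x3) and "t" (3): a world point X has camera coordinates R X + t. Camera axes: x right, y down, z forward; pixel columns grow to the right and rows downward; lengths in m; the calibration is good to about 2 mm. A picture is of the moment at which its call begins. There is no depth.
- job.job_done(): hands the job in; it is judged then, once.
The state is a dict: "clock": time; "joint_positions": joint angles; "dq": joint speeds; "tau": joint torques, N m; "position": TCP position; "eef_rot": TCP orientation; "force": force on the tool from outside, world axes, zero at the start; "moment": the same for the moment, N m; "grip_width": opening from 0.0 (shut) to 1.0 (fully open); "grasp_force": force on a finger pad.
Only numpy, scipy, OpenCV 4.12 (cv2) and the standard library are available. Lean on these libraries where they do the work, as an engineer would, in place of code of your own. Each camera call takes 0.05 s, during which the arm holds its last target. There are 200 camera calls.

## Working session

There is one attempt and no reset: what is moved stays moved. The work goes in short steps, Python scripts to look and compute and a tool call to move; the robot and the scene stay as the last step left them, time stands still between calls to the robot, and variables do not carry over. Pictures are saved under pics/ and viewed, at most 10 in all, crops included, and the job is handed in when it is done.

Besides the shell and the picture viewer there is one more tool, called as a command line: name --pt "numbers of a row" for each row, then --argument value for the rest. play_rows: Moves the arm, as the interface text tells. Its arguments: {"type":"object","properties":{"commands":{"type":"array","items":{"type":"array","items":{"type":"number"}}},"hand":{"type":"number"},"force":{"type":"number"}},"required":["commands"]}

```bash
mkdir -p pics
cat > h.py <<'E'
import numpy as np,cv2
from cell import robot,viewer,job
from scipy.spatial.transform import Rotation as Ro
def cap(n,f):
    c=viewer.capture(n); cv2.imwrite(f'pics/{f}.png',c['image']); np.savez(f'pics/{f}.npz',**{k:np.array(v) for k,v in c.items()}); return c
def ray(c,u,v,z):
    R=np.array(c['R']);t=np.array(c['t']);o=-R.T@t
    d=R.T@np.array([(u-c['cx'])/c['fx'],(v-c['cy'])/c['fy'],1]); return o+d*(z-o[2])/d[2]
def proj(c,X):
    p=np.array(c['R'])@np.array(X)+np.array(c['t']); return np.array([c['fx']*p[0]/p[2]+c['cx'],c['fy']*p[1]/p[2]+c['cy']])
def load(f): return dict(np.load(f'pics/{f}.npz'))
E
python3 - <<'E'
from h import *
a=cap('scene','s0');b=cap('top','t0');s=robot.get_state()
print({k:np.round(v,3) for k,v in s.items()})
for c in(a,b):print(np.round(-np.array(c['R']).T@c['t'],3),c['fx'],c['cx'],c['cy'],np.round(c['R'],2).tolist())
E
```

```text
{'clock': np.float64(0.1), 'joint_positions': array([-1.324,  0.707, -0.028,  1.485,  0.022,  0.951, -0.075]), 'dq': array([ 0.001, -0.002,  0.001, -0.003, -0.   , -0.002,  0.001]), 'tau': array([ 2.0000e-03, -8.8428e+01,  1.2370e+00, -2.3645e+01,  1.7000e-02,
        5.0000e-03,  0.0000e+00]), 'position': array([0.164, 0.551, 0.202]), 'eef_rot': array([-4.520e-01, -3.109e+00,  2.000e-03]), 'force': array([-0.655,  0.458,  0.489]), 'moment': array([ 0.039, -0.008, -0.028]), 'grasp_force': np.float64(0.0), 'grip_width': np.float64(1.003)}
[1.137 0.666 0.919] 434.24614285448735 275.4364675496257 208.71443586214656 [[-0.76, 0.65, 0.0], [0.44, 0.51, -0.74], [-0.48, -0.56, -0.68]]
[ 0.392 -0.005  1.268] 414.32582267021456 281.56043791926487 208.61956878807035 [[0.01, -1.0, 0.01], [-0.99, -0.01, -0.13], [0.13, -0.01, -0.99]]
```

View pics/s0.png

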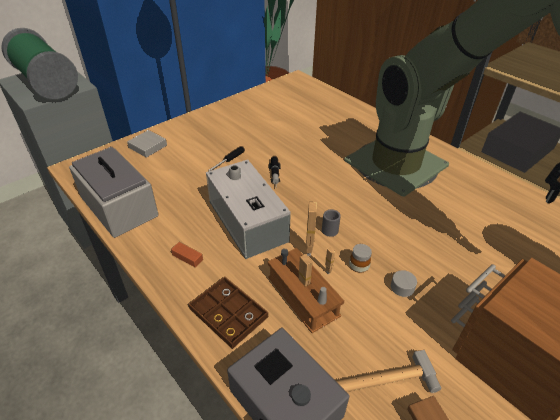

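View pics/t0.png

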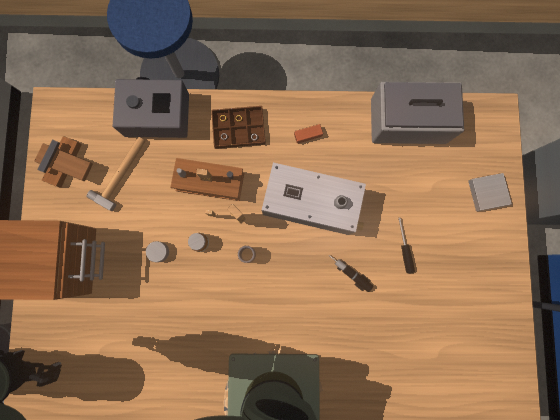

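The scene view shows the grey sleeve at (331,222), the jar at (361,257) and the block at (403,283). Clamp-like things are a tall one at (312,228), one in the stand's middle at (306,268), and a small one at (330,260). The middle-sized one, in the stand, is the target. The port is at scene (235,172) / top (342,202), the window at top (292,191), and the sleeve at top (246,255).

Run:
```python
from h import *
a=cv2.imread('pics/t0.png')[150:280,165:375]; s=cv2.imread('pics/s0.png')[150:330,195:375]
a=cv2.resize(a,None,fx=3.8,fy=3.8,interpolation=cv2.INTER_CUBIC);cv2.imwrite('pics/t0c.png',a)
s=cv2.resize(s,None,fx=3.3,fy=3.3,interpolation=cv2.INTER_CUBIC);cv2.imwrite('pics/s0c.png',s)
```

```text
(no output)
```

View pics/t0c.png

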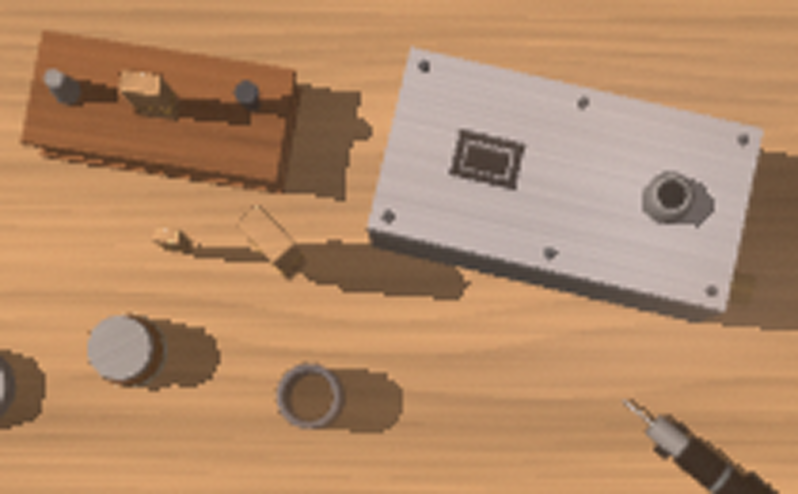

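View pics/s0c.png

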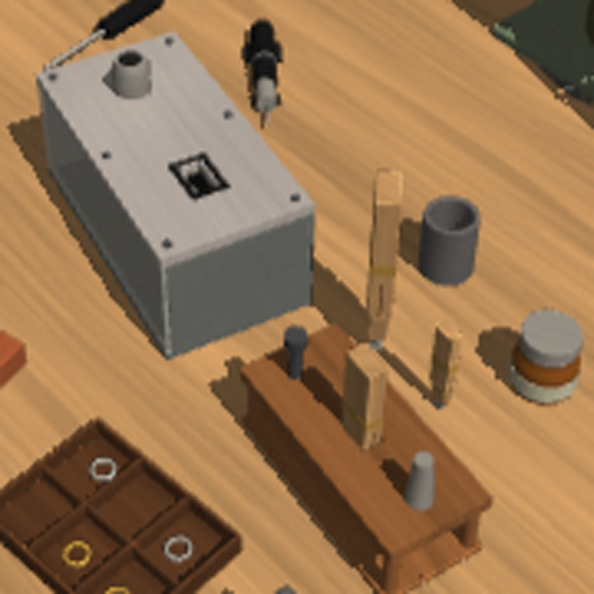

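The top crop shows the sleeve rim at (310,396), port top (671,195), window (487,159), clamp top (141,83), mandrel (55,77), pin vise (246,92). The scene crop confirms that the clamp in the stand is the middle-sized one: the tall one is near (388,255) and the small one near (446,365).

Run:
```python
from h import *
T=load('t0');S=load('s0')
t=lambda x,y,z:ray(T,165+(x+.5)/3.8-.5,150+(y+.5)/3.8-.5,z)
s=lambda x,y,z:ray(S,195+(x+.5)/3.3-.5,150+(y+.5)/3.3-.5,z)
for n,p,q,z in [('sleeve',(310,396),(449,213),.065),('port',(671,195),(131,61),.152),('window',(487,159),(199,175),.12),('clamptop',(141,83),(365,357),.146),('mandrel',(55,77),(423,460),.112),('vise',(246,92),(295,335),.113)]:
    print(n,t(*p,z).round(4),s(*q,z).round(4))
C=[t(*p,.12) for p in((412,47),(762,129),(725,312),(368,230))]
print('corners',np.round(C,3).tolist(),'c',np.mean(C,0))
for i,j in((0,1),(3,2),(3,0),(2,1)):
    d=C[j]-C[i];print(np.hypot(*d[:2]),np.degrees(np.arctan2(d[1],d[0])))
K=[s(*p,.12) for p in((170,36),(40,78),(165,258),(313,208))]
print('sc',np.round(K,3).tolist(),np.mean(K,0))
for i,j in((2,1),(3,0),(3,2),(0,1)):
    d=K[j]-K[i];print(np.hypot(*d[:2]),np.degrees(np.arctan2(d[1],d[0])))
st=robot.get_state();print(Ro.from_rotvec(st['eef_rot']).as_matrix().round(3))
```

```text
sleeve [0.4205 0.0827 0.065 ] [0.4226 0.0817 0.065 ]
port [ 0.5643 -0.1798  0.152 ] [ 0.5668 -0.1778  0.152 ]
window [ 0.5948 -0.0487  0.12  ] [ 0.5941 -0.0495  0.12  ]
clamptop [0.6435 0.2039 0.146 ] [0.6438 0.2024 0.146 ]
mandrel [0.655  0.2746 0.112 ] [0.6566 0.2765 0.112 ]
vise [0.6449 0.1315 0.113 ] [0.6477 0.1325 0.113 ]
corners [[0.679, 0.008, 0.12], [0.62, -0.253, 0.12], [0.483, -0.223, 0.12], [0.541, 0.039, 0.12]] c [ 0.580676   -0.10758249  0.12      ]
0.2675538913365418 -102.83602261794239
0.2683329758603644 -102.4521413892538
0.14150638006808244 -12.558399549526957
0.13971451897932266 -12.237802898801313
sc [[0.492, -0.22, 0.12], [0.621, -0.246, 0.12], [0.676, 0.01, 0.12], [0.549, 0.043, 0.12]] [ 0.58435601 -0.10347638  0.12      ]
0.2618321224265497 -102.14226443309147
0.26907701789352584 -102.15655716327215
0.13139680727554226 -14.557863039655416
0.13135825910037122 -11.397763991822973
[[-0.959  0.285 -0.   ]
 [ 0.285  0.959 -0.001]
 [-0.    -0.001 -1.   ]]
```

play_rows --pt "-10 -10 0 0" --pt "-19 -19 0 0" --pt "-20 -20 0 0" --pt "-20 -20 0 0" --pt "-20 -20 0 0" --pt "-20 -20 0 0" --pt "-20 -20 0 0" --pt "-20 -20 0 0" --pt "-20 -20 0 0" --pt "-20 -20 0 0" --pt "-20 -20 0 0" --pt "-20 -20 0 0" --pt "-20 -20 0 0" --pt "-20 -20 0 0" --pt "-20 -20 0 0" --pt "-20 -20 0 0" --pt "-20 -20 0 0" --pt "-20 -20 0 0" --pt "-20 -20 0 0" --pt "-12 -8 0 0" --hand 85 --force 30

```text
clock: 1.77
position: [0.4224, 0.0781, 0.2027]
eef_rot: [-0.457, -3.108, 0.002]
force: [-0.2, 0.6, 0.3]
grip_width: 0.995
grasp_force: 0.0
```

```bash
cat >> h.py <<'E'
def delta(tx,ty,tz=None,yaw=None):
    """mm in tool axes (current), to reach target; yaw = angle (deg) of the desired tool y axis (mod 180)"""
    s=robot.get_state();M=Ro.from_rotvec(s['eef_rot']).as_matrix();p=s['position']
    d=np.array([tx,ty,p[2] if tz is None else tz])-p
    out=1000*M.T@d; cy=np.degrees(np.arctan2(M[1,1],M[0,1]))
    tw=None if yaw is None else ((cy-yaw+90)%180-90)
    print('tcp',p.round(4),'delta tool mm',out.round(1),'yaw_y',cy.round(2),'turn',tw,'F',np.round(s['force'],1),'t',s['clock'],'q',np.round(s['joint_positions'],2))
E
python3 - <<'E'
from h import *
delta(.4215,.082,.2)
w=cap('wrist','w1')
for n,X in (('sl',(.4215,.082,.065)),('tcp',robot.get_state()['position'])):print(n,proj(w,X))
print(-np.array(w['R']).T@w['t'])
T=load('t0');print(ray(T,165+290/3.8,150+268/3.8,0),ray(T,165+262/3.8,150+215/3.8,.17))
E
```

```text
tcp [0.4224 0.0781 0.2027] delta tool mm [2.  3.5 2.7] yaw_y 73.28 turn None F [-0.2  0.6  0.3] t 1.7667 q [-0.18  0.5  -0.13  1.98  0.1   0.67  0.91]
sl [280.43644307 186.0493331 ]
tcp [275.59133092 246.20790771]
[0.35614832 0.09842952 0.37486696]
[0.5237149  0.10453971 0.        ] [0.54336973 0.11026735 0.17      ]
```

View pics/w1.png

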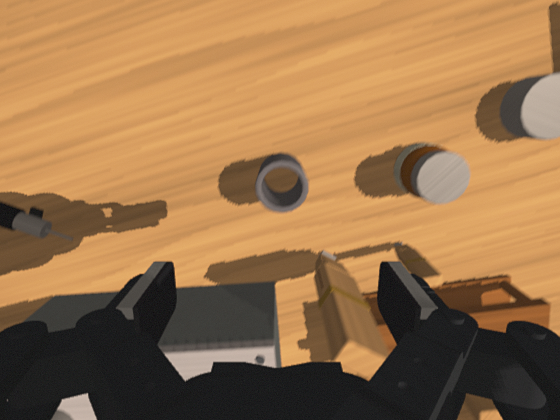

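The wrist view shows the sleeve rim centred at about (283,184), the jar at (440,176), and the tall decoy clamp at (345,300), clear of the grasp.

Run:
```python
from h import *
w=load('w1');p=ray(w,283,184,.065);print(p);m=(p[:2]+[.4215,.082])/2
delta(m[0],m[1],.030)
```

```text
[0.42032815 0.08481947 0.065     ]
tcp [0.4236 0.0773 0.2026] delta tool mm [  4.4   5.3 172.6] yaw_y 73.19 turn None F [-0.6 -3.1 -1.4] t 1.8167 q [-0.18  0.5  -0.13  1.98  0.1   0.67  0.91]
```

play_rows --pt "2 3 10 0" --pt "2 2 20 0" --pt "0 0 22 0" --pt "0 0 22 0" --pt "0 0 22 0" --pt "0 0 22 0" --pt "0 0 22 0" --pt "0 0 18 0" --pt "0 0 10 0" --pt "0 0 4 0" --pt "0 0 0 0"

```text
clock: 2.73
position: [0.4188, 0.0873, 0.0302]
eef_rot: [-0.451, -3.108, 0.001]
force: [-0.7, -0.1, -0.2]
grip_width: 0.996
grasp_force: 0.0
```

play_rows --pt "0 0 0 0" --pt "0 0 0 0" --pt "0 0 0 0" --pt "0 0 0 0" --pt "0 0 0 0" --pt "0 0 0 0" --pt "0 0 0 0" --pt "0 0 0 0" --hand 35 --force 50

```text
clock: 3.4
position: [0.4195, 0.0868, 0.0318]
eef_rot: [0.453, 3.107, -0.0]
force: [-3.0, -3.9, 20.7]
grip_width: 0.541
grasp_force: 48.0
```

play_rows --pt "0 0 -10 0" --pt "0 0 -20 0" --pt "0 0 -25 0" --pt "0 0 -25 0" --pt "0 0 -25 0" --pt "0 0 -25 0" --pt "0 0 -20 0" --pt "0 0 -10 0" --pt "0 0 0 0" --pt "0 0 0 0"

```text
clock: 4.23
position: [0.4192, 0.0871, 0.191]
eef_rot: [0.452, 3.108, 0.0]
force: [-1.1, 0.6, -1.1]
grip_width: 0.532
grasp_force: 51.2
```

Run:
```python
from h import *
w=cap('wrist','w2')
delta(.5655,-.180)
print(robot.get_state()['grip_width'])
```

```text
tcp [0.4189 0.0871 0.1904] delta tool mm [-216.6 -214.3    0. ] yaw_y 73.45 turn None F [-0.5 -1.1 -0.9] t 4.2833 q [-0.2   0.52 -0.13  2.    0.11  0.62  0.88]
0.5343279916510483
```

View pics/w2.png

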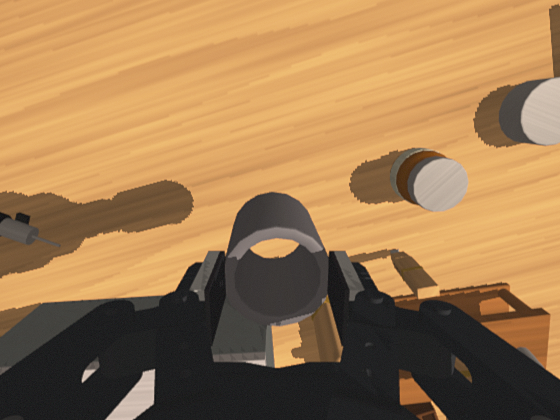

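The sleeve is held. Its upper rim spans about x 226–327, y 228–325, and the lower rim is near y 193.

Run:
```python
from h import *
w=load('w2');p=robot.get_state()['position']
M=Ro.from_rotvec(robot.get_state()['eef_rot']).as_matrix()
for z in(.219,.224,.229):
    c=ray(w,276.5,276.5,z); print(c, (1000*M.T@(c-p)).round(1))
c=ray(w,276.5,276.5,.224)
a=np.linspace(0,2*np.pi,100)
for h in(.224,.159):
    q=np.array([proj(w,[c[0]+.025*np.cos(t),c[1]+.025*np.sin(t),h]) for t in a]);print(q.min(0),q.max(0))
```

```text
[0.42398029 0.08580431 0.219     ] [ -5.2   0.2 -28.6]
[0.42150818 0.08654198 0.224     ] [ -2.6   0.2 -33.6]
[0.41903606 0.08727966 0.229     ] [ -0.    0.2 -38.6]
[220.69721137 223.59347123] [332.30950086 324.88861665]
[236.90929533 189.67172054] [316.14266314 264.59689988]
```

play_rows --pt "0 -10 -10 0" --pt "-10 -10 -10 0" --pt "-15 -15 0 0" --pt "-20 -20 0 0" --pt "-20 -20 0 0" --pt "-20 -20 0 0" --pt "-20 -20 0 0" --pt "-20 -20 0 0" --pt "-20 -20 0 0" --pt "-20 -20 0 0" --pt "-20 -15 0 0" --pt "-15 -12 0 0" --pt "-10 -8 0 0" --pt "-4 -4 0 0" --pt "0 0 0 0" --pt "0 0 0 0"

```text
clock: 5.62
position: [0.5627, -0.1785, 0.2106]
eef_rot: [-0.452, -3.108, -0.0]
force: [-1.1, -0.6, -1.5]
grip_width: 0.537
grasp_force: 51.4
```

Run:
```python
from h import *
delta(.5655,-.1797)
a=cap('scene','s1');b=cap('top','t1')
s=a['image'][100:230,170:310];t=b['image'][130:260,270:410]
cv2.imwrite('pics/c1.png',np.hstack([cv2.resize(x,(392,364),interpolation=cv2.INTER_CUBIC) for x in(s,t)]))
```

```text
tcp [ 0.5627 -0.1785  0.2106] delta tool mm [-3.  -0.3 -0. ] yaw_y 73.46 turn None F [-1.1 -0.6 -1.5] t 5.6167 q [ 0.34  0.73 -0.17  1.41  0.13  1.02  1.42]
```

View pics/c1.png

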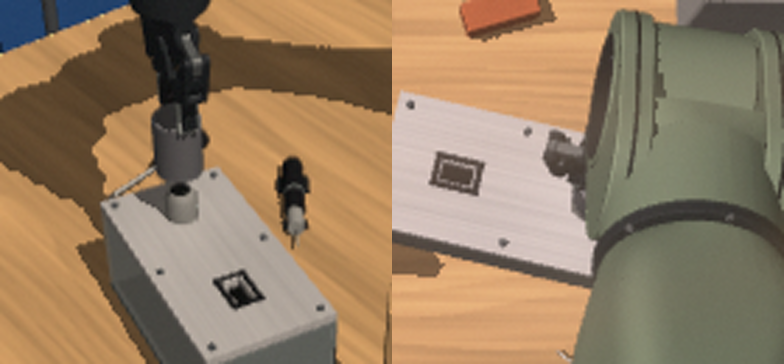

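The scene crop shows the held sleeve (about x 156–203) directly above the port (about x 166–197). The top view is blocked by the arm. I'll check sideways alignment numerically.

Run:
```python
from h import *
a=load('s1')
g=cv2.cvtColor(a['image'],cv2.COLOR_BGR2GRAY).astype(float)
px=lambda X:proj(a,X)
for z in(.15,.179,.2):print(z,px((.5655,-.1797,z)).round(2))
for v in range(146,176,3): print(v,g[v,220:250].astype(int).tolist())
```

```text
0.15 [234.36 168.21]
0.179 [233.73 160.13]
0.2 [233.27 154.13]
146 [149, 148, 145, 137, 63, 45, 59, 71, 79, 90, 53, 94, 96, 79, 128, 42, 28, 44, 44, 67, 94, 76, 88, 132, 154, 157, 156, 156, 154, 155]
149 [143, 145, 148, 148, 92, 45, 50, 56, 61, 66, 68, 72, 72, 49, 73, 48, 75, 80, 74, 74, 77, 70, 38, 30, 77, 159, 158, 157, 154, 155]
152 [155, 154, 149, 142, 110, 45, 49, 54, 58, 63, 69, 71, 75, 78, 79, 81, 82, 81, 81, 80, 76, 71, 40, 79, 147, 160, 162, 161, 159, 160]
155 [152, 155, 158, 157, 151, 42, 49, 54, 59, 64, 69, 71, 74, 77, 78, 80, 82, 80, 80, 80, 76, 74, 93, 150, 154, 150, 150, 150, 153, 158]
158 [148, 145, 147, 95, 42, 34, 47, 53, 58, 66, 67, 71, 74, 75, 78, 79, 81, 81, 82, 79, 77, 74, 89, 144, 147, 149, 149, 151, 152, 150]
161 [162, 155, 159, 151, 102, 125, 46, 53, 59, 65, 68, 69, 74, 76, 78, 80, 81, 81, 82, 79, 76, 79, 138, 168, 166, 133, 121, 152, 169, 155]
164 [101, 145, 162, 161, 163, 162, 155, 137, 106, 74, 72, 75, 73, 75, 78, 81, 87, 108, 116, 157, 158, 168, 167, 169, 171, 165, 162, 172, 171, 170]
167 [126, 123, 103, 98, 89, 84, 79, 81, 79, 78, 67, 23, 17, 18, 15, 15, 16, 45, 127, 154, 172, 169, 168, 169, 167, 170, 171, 172, 172, 171]
170 [78, 79, 78, 79, 80, 79, 81, 80, 74, 70, 88, 113, 117, 125, 130, 134, 141, 145, 141, 127, 133, 175, 174, 171, 171, 168, 171, 171, 172, 172]
173 [171, 169, 158, 154, 81, 79, 82, 82, 81, 67, 84, 97, 108, 118, 124, 131, 129, 131, 125, 126, 145, 173, 173, 174, 175, 175, 170, 171, 171, 171]
```

play_rows --pt "0 0 8 0" --pt "0 0 8 0" --pt "0 0 5 0" --pt "0 0 4 0" --pt "0 0 3 0" --pt "0 0 3 0" --pt "0 0 3 0" --pt "0 0 2 0" --pt "0 0 0 0"

```text
clock: 6.47
position: [0.5633, -0.1788, 0.1745]
eef_rot: [-0.452, -3.108, 0.0]
force: [-0.0, 0.3, -0.8]
grip_width: 0.532
grasp_force: 51.4
```

play_rows --pt "0 0 2 0" --pt "0 0 2 0" --pt "0 0 2 0" --pt "0 0 2 0" --pt "0 0 0 0"

```text
clock: 6.88
position: [0.5632, -0.1788, 0.1664]
eef_rot: [-0.452, -3.108, 0.0]
force: [-0.7, -0.1, -0.8]
grip_width: 0.532
grasp_force: 51.4
```

play_rows --pt "0 0 3 0" --pt "0 0 3 0" --pt "0 0 2 0" --pt "0 0 2 0" --pt "0 0 0 0"

```text
clock: 7.3
position: [0.5632, -0.1788, 0.1564]
eef_rot: [-0.452, -3.108, 0.0]
force: [0.5, -0.8, -0.9]
grip_width: 0.534
grasp_force: 51.4
```

play_rows --pt "0 0 2 0" --pt "0 0 2 0" --pt "0 0 1 0" --pt "0 0 1 0" --pt "0 0 0 0"

```text
clock: 7.72
position: [0.564, -0.1794, 0.1521]
eef_rot: [0.452, 3.106, -0.001]
force: [-3.0, -1.7, 18.5]
grip_width: 0.532
grasp_force: 56.9
```

play_rows --pt "0 0 1 0" --pt "0 0 0.5 0" --pt "0 0 0 0"

```text
clock: 7.97
position: [0.5644, -0.1798, 0.1517]
eef_rot: [0.453, 3.105, -0.002]
force: [-6.3, -0.6, 36.1]
grip_width: 0.534
grasp_force: 60.2
```

play_rows --pt "0 0 -1.5 0" --pt "0 0 0 0" --pt "0 0 0 0" --pt "0 0 0 0" --pt "0 0 0 0" --pt "0 0 0 0" --hand 85

```text
clock: 8.47
position: [0.5633, -0.1789, 0.1506]
eef_rot: [-0.452, -3.109, 0.0]
force: [0.8, -0.1, 0.2]
grip_width: 0.996
grasp_force: 0.0
```

play_rows --pt "0 0 -5 0" --pt "0 0 -15 0" --pt "0 0 -20 0" --pt "0 0 -20 0" --pt "0 0 -20 0" --pt "0 0 -20 0" --pt "0 0 -10 0" --pt "0 0 0 0"

```text
clock: 9.13
position: [0.5641, -0.179, 0.2633]
eef_rot: [0.452, 3.106, -0.001]
force: [0.5, 0.2, 0.5]
grip_width: 0.991
grasp_force: 0.0
```

Run:
```python
from h import *
delta(.6437,.2035,None,-5)
a=cap('scene','s2');b=cap('wrist','w3')
s=cv2.resize(a['image'][130:220,190:290],(400,360),interpolation=cv2.INTER_CUBIC)
cv2.imwrite('pics/c2.png',np.hstack([s,cv2.resize(b['image'],(400,300)).copy() if 0 else cv2.copyMakeBorder(cv2.resize(b['image'],(400,300)),0,60,0,0,0)]))
```

```text
tcp [ 0.5641 -0.179   0.2633] delta tool mm [ 3.270e+01  3.894e+02 -1.000e-01] yaw_y 73.45 turn 78.44701386291848 F [0.5 0.2 0.5] t 9.1333 q [ 0.34  0.68 -0.17  1.32  0.12  1.16  1.43]
```

View pics/c2.png

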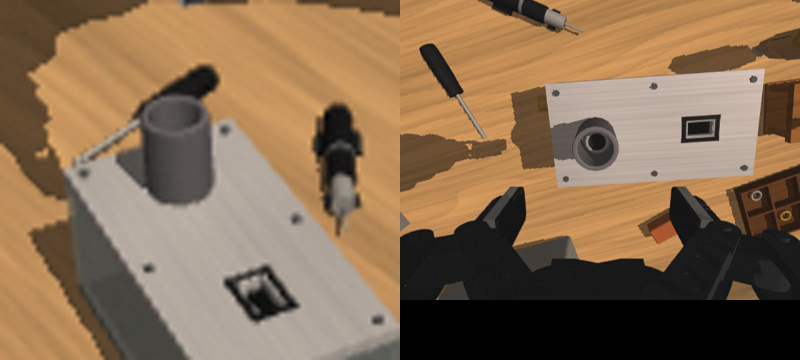

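The sleeve stands home on the plate around the port, and the fingers are clear. The wrist view also shows the window, at about (421,179) full-size.

play_rows --pt "1 10 0 0" --pt "2 20 0 0" --pt "2 25 0 0" --pt "2 25 0 0" --pt "2 25 0 0" --pt "2 25 0 0" --pt "2 25 0 0" --pt "2 25 0 0" --pt "2 25 0 0" --pt "2 25 0 0" --pt "2 25 0 0" --pt "2 25 0 0" --pt "2 25 0 0" --pt "2 25 0 0" --pt "2 25 0 0" --pt "2 20 0 0" --pt "1 10 0 0" --pt "0 4 0 0" --pt "0 0 0 0"

```text
clock: 10.82
position: [0.643, 0.2043, 0.2598]
eef_rot: [-0.45, -3.108, 0.001]
force: [0.8, -0.5, -0.3]
grip_width: 0.994
grasp_force: 0.0
```

play_rows --pt "0 0 0 5" --pt "0 0 0 7" --pt "0 0 0 7" --pt "0 0 0 7" --pt "0 0 0 7" --pt "0 0 0 7" --pt "0 0 0 7" --pt "0 0 0 7" --pt "0 0 0 7" --pt "0 0 0 7" --pt "0 0 0 7" --pt "0 0 0 3" --pt "0 0 0 0"

```text
clock: 11.9
position: [0.6434, 0.2022, 0.2607]
eef_rot: [2.312, 2.127, -0.001]
force: [0.3, -0.3, -0.8]
grip_width: 0.995
grasp_force: 0.0
```

Run:
```python
from h import *
delta(.6437,.2035,None,-8)
b=cap('wrist','w4')
print(proj(b,(.6437,.2035,.146)),proj(b,(.655,.2755,.112)),proj(b,(.646,.132,.113)))
c=load('w3');g=cv2.cvtColor(c['image'],cv2.COLOR_BGR2GRAY)
n,l,st,ce=cv2.connectedComponentsWithStats((g[130:230,360:480]<90).astype(np.uint8))
k=l[179-130,421-360] or 1
for i in range(1,n):
    if st[i,4]>60:
        r=cv2.minAreaRect(np.argwhere(l==i)[:,::-1].astype(np.float32)+np.float32([360,130]));bx=cv2.boxPoints(r)
        P=[ray(c,*q,.12) for q in bx];print(st[i],r,np.mean(P,0).round(4),[round(np.degrees(np.arctan2(*(P[j+1]-P[j])[[1,0]])),1) for j in range(3)],[np.linalg.norm(P[j+1]-P[j]).round(4) for j in range(3)])
```

```text
tcp [0.6434 0.2022 0.2607] delta tool mm [ 1.3  0.2 -0. ] yaw_y -4.79 turn 3.212726062312214 F [ 0.3 -0.3 -0.8] t 11.9 q [-0.42  0.86  0.21  0.94 -0.16  1.36 -0.34]
[277.16767075 191.96084042] [282.93999375 104.43525574] [285.27515414 252.9383171 ]
[ 33  30  56  40 921] ((420.48675537109375, 179.80087280273438), (35.986778259277344, 57.40589904785156), 86.18592071533203) [ 0.5956 -0.0484  0.12  ] [np.float64(77.3), np.float64(-5.1), np.float64(-102.6)] [np.float64(0.0523), np.float64(0.0346), np.float64(0.0539)]
[ 43  40  36  20 611] ((420.37469482421875, 179.0564727783203), (17.73731803894043, 35.95750045776367), 86.3086166381836) [ 0.5947 -0.0483  0.12  ] [np.float64(77.2), np.float64(-5.7), np.float64(-102.8)] [np.float64(0.033), np.float64(0.017), np.float64(0.0335)]
```

View pics/w4.png

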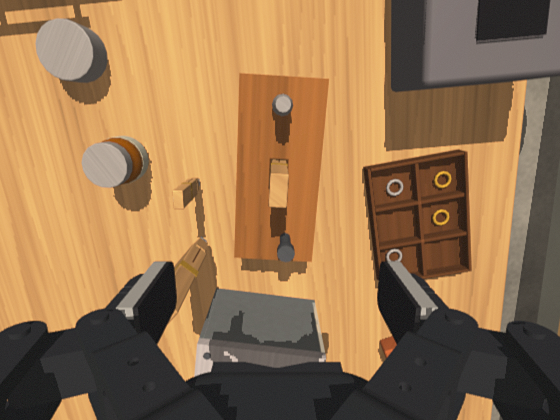

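The wrist view shows the clamp top at about (279,190), mandrel top (282,104), pin vise top (286,245), and stand corners (240,73), (328,79), (312,261), (235,259). The gripper is aligned above it.

Run:
```python
from h import *
w=load('w4')
P=[ray(w,*q,.067) for q in((240,73),(328,79),(312,261),(235,259))];print(np.round(P,4).tolist(),np.mean(P,0))
for i,j in((3,0),(2,1)):
    d=P[j]-P[i];print(np.hypot(*d[:2]),np.degrees(np.arctan2(d[1],d[0])))
m=ray(w,282,104,.112);v=ray(w,286,245,.113);d=m-v;print(m,v,(m+v)/2,np.degrees(np.arctan2(d[1],d[0])),np.hypot(*d[:2]))
I=w['image'];
for y in range(168,214,3):print(y,I[y,264:296,0].tolist())
```

```text
[[0.6154, 0.3098, 0.067], [0.7029, 0.2967, 0.067], [0.6758, 0.0993, 0.067], [0.5868, 0.1093, 0.067]] [0.64524522 0.20376085 0.067     ]
0.20248689442043696 81.87303916342425
0.19930563156129377 82.18000769887107
[0.65418817 0.27594429 0.112     ] [0.64738748 0.14052147 0.113     ] [0.65078783 0.20823288 0.1125    ] 87.12512164464789 0.13559346940017664
168 [57, 55, 54, 52, 55, 39, 43, 80, 85, 82, 83, 82, 81, 81, 82, 82, 84, 85, 87, 86, 87, 88, 88, 63, 53, 59, 59, 60, 60, 61, 60, 57]
171 [55, 54, 54, 54, 55, 41, 44, 76, 81, 81, 79, 79, 79, 79, 81, 81, 84, 84, 82, 85, 84, 84, 88, 80, 56, 57, 60, 59, 61, 60, 60, 60]
174 [55, 53, 53, 56, 50, 40, 69, 107, 107, 105, 104, 102, 101, 103, 106, 105, 105, 103, 105, 102, 100, 102, 105, 102, 82, 56, 58, 61, 58, 62, 58, 60]
177 [53, 56, 58, 56, 51, 41, 89, 103, 104, 105, 102, 102, 99, 98, 99, 97, 97, 98, 100, 100, 102, 105, 106, 104, 84, 58, 59, 58, 60, 61, 58, 61]
180 [54, 54, 57, 54, 47, 48, 96, 105, 103, 103, 104, 102, 103, 104, 102, 98, 100, 96, 97, 97, 98, 98, 103, 93, 66, 57, 61, 59, 61, 62, 62, 58]
183 [52, 52, 55, 57, 47, 51, 105, 109, 109
[... 850 characters left out ...]
]
201 [56, 54, 55, 53, 60, 103, 111, 109, 107, 102, 102, 103, 103, 106, 106, 106, 105, 104, 105, 103, 105, 106, 101, 56, 62, 61, 62, 63, 62, 58, 58, 59]
204 [54, 55, 54, 55, 57, 96, 104, 106, 107, 108, 109, 108, 106, 105, 103, 103, 103, 104, 107, 106, 105, 103, 86, 57, 58, 59, 61, 59, 61, 60, 59, 56]
207 [56, 53, 54, 55, 57, 57, 57, 52, 50, 52, 51, 57, 68, 72, 66, 68, 69, 70, 71, 75, 78, 80, 50, 57, 62, 61, 61, 61, 60, 57, 57, 57]
210 [53, 53, 54, 56, 55, 57, 55, 35, 33, 38, 34, 33, 30, 36, 33, 33, 30, 33, 33, 35, 35, 34, 39, 61, 61, 60, 62, 59, 58, 58, 58, 59]
213 [55, 56, 56, 57, 59, 58, 56, 34, 34, 34, 32, 29, 35, 34, 33, 29, 32, 33, 31, 33, 38, 30, 38, 56, 61, 59, 63, 59, 59, 58, 57, 60]
```

Run:
```python
from h import *
w=load('w4')
c=ray(w,278.4,189.4,.146);print(c)
for a,b in (((270.1,174),(269,204)),((288.4,174),(286.5,204))):
    d=ray(w,*a,.146)-ray(w,*b,.146);print(np.degrees(np.arctan2(d[1],d[0])),np.hypot(*d[:2]))
delta((c[0]+.6437)/2,(c[1]+.2035)/2,.104,-7.5)
```

```text
[0.64494334 0.20566168 0.146     ]
82.81628308382263 0.026411701239317346
82.1439412669777 0.02642620477297582
tcp [0.6434 0.2023 0.2607] delta tool mm [  2.4   0.7 156.7] yaw_y -4.54 turn 2.9582021693706224 F [-0.3  0.2  0.2] t 11.95 q [-0.42  0.86  0.21  0.94 -0.16  1.36 -0.33]
```

play_rows --pt "2.4 0.7 10 3" --pt "0 0 20 0" --pt "0 0 20 0" --pt "0 0 20 0" --pt "0 0 20 0" --pt "0 0 20 0" --pt "0 0 18 0" --pt "0 0 15 0" --pt "0 0 9 0" --pt "0 0 5 0" --pt "0 0 0 0" --pt "0 0 0 0"

```text
clock: 12.95
position: [0.6447, 0.2053, 0.1044]
eef_rot: [2.362, 2.071, 0.001]
force: [-0.3, -0.8, 0.5]
grip_width: 0.991
grasp_force: 0.0
```

play_rows --pt "0 0 0 0" --pt "0 0 0 0" --pt "0 0 0 0" --pt "0 0 0 0" --pt "0 0 0 0" --pt "0 0 0 0" --pt "0 0 0 0" --pt "0 0 0 0" --pt "0 0 0 0" --pt "0 0 0 0" --hand 5 --force 60

```text
clock: 13.78
position: [0.6446, 0.2055, 0.1041]
eef_rot: [2.363, 2.07, 0.001]
force: [-0.3, -0.1, 6.5]
grip_width: 0.163
grasp_force: 60.9
```

Run:
```python
from h import *
delta(.5948,-.0487,None,-12.4)
```

```text
tcp [0.6446 0.2055 0.1041] delta tool mm [-258.5  -16.    -0. ] yaw_y -7.54 turn 4.856444038196173 F [-0.3 -0.1  6.5] t 13.7833 q [-0.43  0.99  0.19  1.17 -0.19  0.99 -0.35]
```

play_rows --pt "0 0 -5 0" --pt "0 0 -12 0" --pt "0 0 -18 0" --pt "0 0 -20 0" --pt "0 0 -20 0" --pt "0 0 -20 0" --pt "0 0 -20 0" --pt "0 0 -15 0" --pt "0 0 -10 0" --pt "0 0 -5 0" --pt "0 0 0 0"

```text
clock: 14.7
position: [0.6445, 0.2054, 0.2496]
eef_rot: [2.363, 2.07, 0.001]
force: [0.4, -0.2, -1.2]
grip_width: 0.165
grasp_force: 60.1
```

play_rows --pt "-8 -1 0 0" --pt "-15 -1 0 0" --pt "-18 -1 0 0" --pt "-20 -1 0 0" --pt "-20 -1 0 0" --pt "-20 -1 0 0" --pt "-20 -1 0 0" --pt "-20 -1 0 0" --pt "-20 -1 0 0" --pt "-20 -1 0 0" --pt "-20 -1 0 0" --pt "-18 -1 0 0" --pt "-15 -1 0 0" --pt "-12 -1 0 0" --pt "-8 -1 0 0" --pt "-3 -1 0 0" --pt "-1 0 0 2.5" --pt "0 0 0 2.4" --pt "0 0 0 0" --pt "0 0 0 0"

```text
clock: 16.37
position: [0.5947, -0.0475, 0.2487]
eef_rot: [-2.447, -1.97, 0.0]
force: [-0.4, -0.2, -1.5]
grip_width: 0.168
grasp_force: 60.1
```

Run:
```python
from h import *
delta(.5948,-.0487,None,-12.4)
print(robot.get_state()['grip_width'])
a=cap('scene','s3');b=cap('wrist','w5')
s=cv2.resize(a['image'][100:240,200:300],None,fx=4,fy=4,interpolation=cv2.INTER_CUBIC)
w=cv2.resize(b['image'][200:340,230:330],None,fx=4,fy=4,interpolation=cv2.INTER_CUBIC)
cv2.imwrite('pics/c3.png',np.hstack([s,w]))
p=robot.get_state()['position']
for z in(.12,.148,.158,.18,.2,.22):print(z,proj(a,(p[0],p[1],z)).round(2),proj(a,(.5948,-.0487,z)).round(2))
M=Ro.from_rotvec(robot.get_state()['eef_rot']).as_matrix();print(M.round(3).tolist())
```

```text
tcp [ 0.5947 -0.0475  0.2487] delta tool mm [-1.1  0.4 -0. ] yaw_y -12.32 turn 0.08203690421493093 F [-0.4 -0.2 -1.5] t 16.3667 q [-0.07  0.71  0.21  1.33 -0.15  1.12 -0.06]
0.16772175549177068
0.12 [255.18 203.09] [254.93 202.94]
0.148 [254.87 195.41] [254.62 195.26]
0.158 [254.76 192.6 ] [254.51 192.45]
0.18 [254.51 186.32] [254.25 186.17]
0.2 [254.28 180.47] [254.02 180.32]
0.22 [254.04 174.48] [253.77 174.33]
[[0.214, 0.977, -0.0], [0.977, -0.214, 0.0], [0.0, -0.0, -1.0]]
```

View pics/c3.png

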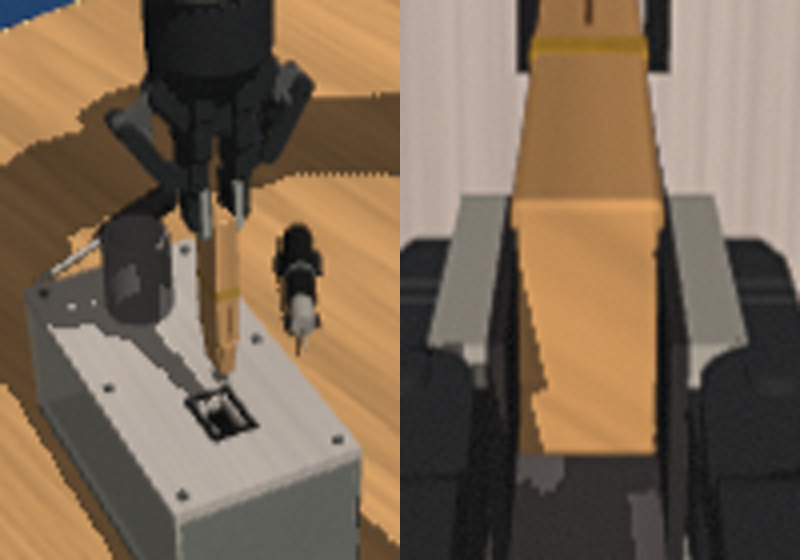

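The right crop shows the clamp squarely between the pads, with its top face spanning crop y 200–452 (v 250–313). In the scene crop the ring end is at about (222,376), just behind and above the window (221,412), upright.

Run:
```python
from h import *
s=robot.get_state();M=Ro.from_rotvec(s['eef_rot']).as_matrix();p=s['position']
w=load('w5');a=load('s3')
for u,v in((230+513/4,250),(230+662/4,250),(230+655/4,313),(230+545/4,313)):print((1000*M.T@(ray(w,u,v,.2906)-p)).round(1))
print('ring tip px',200+222/4,100+376/4)
for dx in(-3,0,3):
    q=p+M@[dx/1000,0,0];print(dx,[proj(a,(q[0],q[1],z)).round(1).tolist() for z in(.153,.163,.18)])
I=a['image']
for y in range(168,200,3):print(y,I[y,244:266,2].tolist())
```

```text
[ 14.   33.1 -41.9]
[ 14.   48.4 -41.9]
[-15.5  50.4 -41.9]
[-15.5  38.4 -41.9]
ring tip px 255.5 194.0
-3 [[254.3, 193.4], [254.2, 190.6], [254.0, 185.7]]
0 [[254.8, 194.0], [254.7, 191.2], [254.5, 186.3]]
3 [[255.3, 194.6], [255.2, 191.8], [255.0, 187.0]]
168 [181, 182, 184, 183, 179, 79, 81, 84, 81, 92, 175, 170, 164, 158, 160, 169, 190, 192, 194, 194, 196, 199]
171 [182, 181, 182, 181, 180, 132, 82, 77, 78, 94, 179, 171, 165, 160, 155, 164, 188, 188, 187, 185, 187, 191]
174 [186, 187, 185, 182, 178, 124, 84, 84, 80, 83, 132, 150, 154, 154, 155, 161, 183, 179, 180, 183, 186, 187]
177 [183, 185, 186, 188, 185, 154, 83, 84, 84, 91, 159, 171, 164, 130, 158, 165, 181, 180, 184, 186, 182, 179]
180 [185, 181, 181, 183, 183, 173, 82, 85, 82, 89, 137, 170, 164, 121, 159, 166, 179, 181, 180, 180, 182, 187]
183 [182, 185, 183, 179, 177, 179, 149, 87, 90, 86, 129, 169, 163, 136, 160, 167, 181, 177, 176, 140, 141, 177]
186 [183, 181, 181, 183, 184, 178, 172, 101, 83, 83, 96, 155, 178, 176, 159, 170, 177, 180, 177, 165, 167, 172]
189 [91, 122, 181, 180, 178, 180, 181, 168, 100, 86, 116, 116, 149, 150, 152, 175, 174, 174, 174, 180, 177, 179]
192 [87, 87, 87, 121, 182, 178, 177, 177, 158, 126, 86, 135, 148, 151, 163, 177, 178, 175, 174, 174, 173, 176]
195 [87, 86, 83, 85, 88, 119, 180, 177, 174, 165, 116, 131, 122, 154, 175, 177, 178, 177, 178, 175, 174, 172]
198 [183, 183, 166, 86, 84, 59, 57, 40, 50, 55, 89, 71, 96, 32, 94, 174, 175, 177, 179, 178, 179, 177]
```

play_rows --pt "-0.4 0.4 5 0" --pt "0 0 10 0" --pt "0 0 10 0" --pt "0 0 8 0" --pt "0 0 6 0" --pt "0 0 5 0" --pt "0 0 5 0" --pt "0 0 5 0" --pt "0 0 4 0" --pt "0 0 0 0"

```text
clock: 17.3
position: [0.5947, -0.0486, 0.1901]
eef_rot: [-2.449, -1.967, 0.001]
force: [-0.7, 0.0, -1.2]
grip_width: 0.168
grasp_force: 60.1
```

play_rows --pt "0 0 3 0" --pt "0 0 3 0" --pt "0 0 2 0" --pt "0 0 2 0" --pt "0 0 0 0"

```text
clock: 17.72
position: [0.5948, -0.0487, 0.1805]
eef_rot: [-2.449, -1.967, 0.001]
force: [-0.5, -0.1, -1.0]
grip_width: 0.17
grasp_force: 60.1
```

play_rows --pt "0 0 2 0" --pt "0 0 1 0" --pt "0 0 1 0" --pt "0 0 1 0" --pt "0 0 1 0" --pt "0 0 0 0"

```text
clock: 18.22
position: [0.5949, -0.0487, 0.1746]
eef_rot: [-2.449, -1.967, 0.0]
force: [0.2, 0.7, -0.7]
grip_width: 0.168
grasp_force: 60.1
```

play_rows --pt "0 0 1 0" --pt "0 0 1 0" --pt "0 0 1 0" --pt "0 0 1 0" --pt "0 0 0 0"

```text
clock: 18.63
position: [0.5948, -0.0487, 0.1706]
eef_rot: [-2.449, -1.967, 0.0]
force: [-0.2, -0.1, -1.2]
grip_width: 0.165
grasp_force: 60.1
```

play_rows --pt "0 0 2 0" --pt "0 0 2 0" --pt "0 0 2 0" --pt "0 0 2 0" --pt "0 0 2 0" --pt "0 0 0 0"

```text
clock: 19.13
position: [0.5948, -0.0487, 0.1604]
eef_rot: [-2.449, -1.967, 0.001]
force: [0.5, -0.7, -0.9]
grip_width: 0.168
grasp_force: 60.1
```

play_rows --pt "0 0 2 0" --pt "0 0 2 0" --pt "0 0 2 0" --pt "0 0 2 0" --pt "0 0 2 0" --pt "0 0 2 0" --pt "0 0 2 0" --pt "0 0 0 0"

```text
clock: 19.8
position: [0.5948, -0.0487, 0.1464]
eef_rot: [-2.449, -1.967, 0.001]
force: [-0.5, 0.1, -1.0]
grip_width: 0.163
grasp_force: 60.1
```

play_rows --pt "0 0 2 0" --pt "0 0 2 0" --pt "0 0 2 0" --pt "0 0 2 0" --pt "0 0 1.5 0" --pt "0 0 1 0" --pt "0 0 0 0" --pt "0 0 0 0" --pt "0 0 0 0" --pt "0 0 0 0"

```text
clock: 20.63
position: [0.595, -0.0487, 0.1364]
eef_rot: [2.449, 1.967, 0.0]
force: [0.1, -0.3, -0.9]
grip_width: 0.165
grasp_force: 60.1
```

Run:
```python
from h import *
delta(.5948,-.0487,.1361,-12.4);s=robot.get_state();print(s['grip_width'],s['grasp_force'],np.abs(s['dq']).max())
w=load('w5');v=cap('wrist','w6')
d=cv2.absdiff(w['image'][250:313,265:388-0],v['image'][250:313,265:388]);print('clamp-in-hand change',np.median(cv2.absdiff(w['image'][255:310,268:390],v['image'][255:310,268:390])))
for c in(w,v):print(c['image'][240:320:4,375-100,2].tolist())
```

```text
tcp [ 0.595  -0.0487  0.1364] delta tool mm [-0.  -0.2  0.3] yaw_y -12.45 turn -0.0452006264933118 F [ 0.1 -0.3 -0.9] t 20.6333 q [-0.06  0.83  0.18  1.49 -0.18  0.84 -0.03]
0.16479005373341873 60.119086503982544 0.0013250222159068403
clamp-in-hand change 7.0
[152, 151, 152, 199, 184, 187, 192, 195, 196, 200, 205, 205, 207, 200, 200, 203, 196, 200, 187, 52]
[144, 144, 143, 191, 174, 179, 184, 187, 187, 191, 196, 195, 199, 192, 189, 194, 187, 189, 177, 90]
```

```bash
python3 -c "
from h import *
print(job.job_done())"
```

```text
the job is handed in; nothing more can be done
None
```

The job is handed in: the sleeve was pushed fully down onto the port and released, and the clamp is gripped upright and still in the window with its ring level with the nozzle (to within about 0.3 mm by the arm's readings), 20.6 s on the clock.

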